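# Square up the graphite pads

## Task

Pile the two graphite pads from the sloping rack flat on the third pad on the squaring stand, all three pushed gently home against the stand's two side posts and its end stop, so that they lie exactly over one another, square and touching posts and stop. Graphite chips easily, so don't drop the pads or ram them, and leave the other things on the bench where they are.

Things in the scene. Friction and masses are not known exactly. Their poses are not given: they have to be found in the camera images.
- pad_a: flat black graphite slab, 52 mm (its x) x 82 (its y) x 11 thick (z), 0.13 to 0.25 kg, like the other two pads; origin at the centre of its underside. Lies on the rack's slope, 30 degrees from level, long axis up the slope, low end against a lip. It overhangs its rib by 11 on each long side, with 12 of free depth below, so it can be taken across its width with the tool square to the slope.
- pad_b: flat black graphite slab, 52 mm (its x) x 82 (its y) x 11 thick (z), 0.13 to 0.25 kg, like the other two pads; origin at the centre of its underside. Lies on the rack's slope, 30 degrees from level, long axis up the slope, low end against a lip. It overhangs its rib by 11 on each long side, with 12 of free depth below, so it can be taken across its width with the tool square to the slope.
- pad_base: flat black graphite slab, 52 mm (its x) x 82 (its y) x 11 thick (z), 0.13 to 0.25 kg, like the other two pads; origin at the centre of its underside. It lies loose on the stand's plinth, some 5 to 15 mm short of the posts and the end stop and turned by up to 0.1 rad. It overhangs the plinth by 4 or more on both long sides, so it can be gripped across its width.
- rack: fixed wooden rack 125x200 mm, about 80 high at the back, origin at the centre of its underside, x up the slope, z up. Slope of 30 degrees rising to +x; two ribs (30 wide, 12 high, at y = +50 and -50) carry a pad each; a steel lip as wide as the rib and 6 higher stops each pad at the low end. 45 or so free between the pads.
- stand: fixed squaring stand: plate 150 mm (x) x 130 (y) x 8, origin at the centre of its underside, z up. A plinth 58x30 (centre x -4, y -5), top 20 above the bench, carries the pads, long axes along x. Rigid steel: two side posts at +y (12 wide, at x +34 and -34, inner faces y = +26, 56 free between) and an end stop at +x (36 wide, inner face x = +41), all 50 above the bench. -x and -y sides open.
- seat (a point): point on the plinth's top, 20 mm above the bench: where the centre of the lowest pad's underside is when the pad touches posts and end stop. Axes as the stand's: x towards the end stop, y towards the posts, z up; a squared pad's long axis (its y) lies along this x. The undersides of the piled pads are 0, 11 and 22 above it.
- cork: cork block 30x60x24 mm, lying to the right of the work; leave it where it is. Origin at the centre of its underside.
- bead_dish: shallow round dish of beads, 85 mm across, 17 high; leave it where it is. Origin at the centre of its underside.
- caliper: steel sliding caliper 52x160x12 mm, lying flat to the left of the work; leave it where it is. Origin at the centre of its underside.
- glass_plates: small heap of rose glass offcuts 60x81x11 mm, lying flat at the back left; not one of the pads; leave it where it is. Origin at the centre of its underside.
- tweezers: steel tweezers 23x190x8 mm, lying flat behind the work; leave it where it is. Origin at the centre of its underside.

How it is judged:
By the outcome, as a careful person would: the job done as asked, in the order asked, and still so for the second after the job is handed in, with the robot touching nothing.
It also fails if it takes over 72 s, if anything falls off the work surface, if the arm or the gripper's body presses on something with over 40 N, if the wrist force passes 120 N, or if a joint passes its speed limit or range.

## Robot

A 6-joint arm with a two-finger parallel gripper is mounted at the origin on a cart in front of the work surface, level with it; the furniture and walls round the work are solid. World frame = base frame: x ahead of the robot, y to its left, z up, the work surface at z = 0. Lengths are in m, angles in rad, forces in N, time in s.
With the tool pointing down it reaches from about 0.35 to 0.775 m from the base axis. Payload 7.3 kg.
Tool frame: the origin (TCP) lies at the very end of the fingers, on their centre line; the grasp point (between the pads) lies 19 mm behind it; z points along the fingers, y is the direction in which the jaws open and shut (so a half turn about z gives the same grasp; the last joint's range is limited). The gripper opens to 92 mm and grips with 3 to 60 N. Pads are 19 mm wide; open, the fingers measure 130 mm over their backs; the gripper's body (75 mm by 190 mm) begins 47 mm behind the grasp point.
Start: joints at [-1.335, 0.342, 1.524, -0, 1.275, -0.146], TCP at [0.196, -0.487, 0.227] pointing down, gripper open.
Joint ranges: [-2.53, 2.53], [-0.77, 2.02], [0.04, 2.7], [-1, 4.14], [0.28, 2.66], [-3.11, 3.11]. Speed limits (rad/s): [2.57, 2.57, 3.14, 3.14, 3.14, 3.14].

## Interface

Orientations are given as [roll, pitch, yaw] about the fixed x, y, z axes, in that order (R = Rz(yaw) Ry(pitch) Rx(roll)).
In Python, from cell import robot gives the robot as it stands. The module is installed in compiled form; this text tells all that it offers.
- The arm moves only by the tool carry_out, never from a script. Its argument "series" is a list of rows, each an object with "jaw": the opening in per cent of the stroke, from 0 (shut) to 100 (fully open); "travel": the shift along the tool's x, y, z in units of 60 mm (1.0 is 60 mm), a list of three; "twist": the turn about the tool's z in units of 6 degrees (1.0 is 6 degrees). A call has 1 to 8 rows; each row shifts and turns the commanded pose from where the row before left it, along the tool's axes as they then stand; what a row does not reach is not made up. A row lasts 1/8 s, in which the tool goes at most 62.5 mm and 10.7 degrees, less where a joint would pass 70% of its speed; a pose out of reach is approached as far as the arm can. A call is refused whole if a number of a shift passes 1 or a number of a turn 1, either way. A call with a gripper value outside its range is refused whole. The fingers move at their own pace and stop on an object; "squeeze" is the grip in N (left out, the last holds). Time passes only in rows, so rows that do not move let the fingers close. It gives the time, the measured TCP pose, the force and the opening at its end, in the units of the state.
- robot.observe(): the state, without advancing time (a new reading comes with each control period).
- robot.read_camera(name): name is "scene" or "side" or "wrist"; returns the picture (420x560x3 uint8, blue, green, red); there is no depth.
- robot.calibration(name): a dict with "intrinsics" (3x3 intrinsics, pixels), "k1" (the pictures are not rectified: a ray, as slopes to the right and down, at radius r is drawn at 1 + k1 r^2 times it, then the intrinsics apply), "cam_to_world" (4x4, takes a point from camera to world coordinates); the wrist camera has in their place "tool_from_camera" (4x4, takes a point from camera to tool coordinates, whose origin is the TCP and whose axes are the flange's). Camera axes: x right, y up, looking along -z (the intrinsics and any distortion apply to the point x, -y, -z); pixel columns grow to the right and rows downward; lengths in m; the calibration is good to about 2 mm. A picture is of the moment at which its call begins: read the wrist's pose just before it. calibration takes no time and is no camera call.
- robot.hand_in(): hands the job in, once; it reports no verdict.
Trained networks look in the newest picture that a camera, given by its name, has taken for a name from the list of things; names that differ only in an ending like _2 or _b are one class to them, and where a whole thing is asked for, a point or a joint stands for the part that bears it (a point fixed in the world has none). Each returns a list of dicts, best first, with "score" (0 to 1); they miss things now and then, are a little off and sometimes report something else, mostly with a low value. They report only what shows in the picture. A call takes as long as a camera call.
- robot.regions_of(camera, query): "pixels" (420x560 bool, what is visible of it) and "xy" ([column, row] in pixels, amid what is visible of it).
The state is a dict: "time": time; "qpos": joint angles; "qvel": joint speeds; "joint_efforts": joint torques, N m; "tool_pos": TCP position; "tool_rot": TCP orientation; "contact_force": force on the tool from outside, world axes, zero at the start; "torque": the same for the moment, N m; "opening": finger opening in m.
Only numpy, scipy, OpenCV 4.12 (cv2) and the standard library are available. Lean on these libraries where they do the work, as an engineer would, in place of code of your own. Each camera call takes 0.05 s, during which the arm holds its last target. There are 200 camera calls.

## Working session

There is one attempt and no reset: what is moved stays moved. The work goes in short steps, Python scripts to look and compute and a tool call to move; the robot and the scene stay as the last step left them, time stands still between calls to the robot, and variables do not carry over. Pictures are saved under pics/ and viewed, about 8 in all and at most 12, crops included, and the job is handed in when it is done.

Besides the shell and the picture viewer there is one more tool, called after ">>>" by a JSON object that holds its "op" and its "data". carry_out: Moves the arm, as the interface text tells. Its arguments: {"type":"object","properties":{"series":{"type":"array"},"squeeze":{"type":"number"}},"required":["series"]}

```bash
mkdir -p pics; ls; cat > h.py <<'E'
import numpy as np, cv2
from cell import robot
from scipy.spatial.transform import Rotation as R
E
python3 - <<'E'
from h import *
s=robot.observe(); print(s)
ims=[]
for c in("scene","side"):
    im=robot.read_camera(c); cv2.imwrite(f"pics/{c}0.png",im); k=robot.calibration(c)
    print(c,np.round(np.array(k["intrinsics"]),1).tolist(),k["k1"],np.round(k["cam_to_world"],3).tolist())
    for q in("pad_a","rack","stand"):
        for r in robot.regions_of(c,q): print(c,q,round(r["score"],2),r["xy"],r["pixels"].sum())
print(robot.calibration("wrist"))
E
```

```text
pics
{'time': 0.0, 'qpos': array([-1.33498938e+00,  3.42724071e-01,  1.52499866e+00, -1.78350004e-06,
        1.27539039e+00, -1.45989320e-01]), 'qvel': array([-0.00011755,  0.00035133, -0.00061117, -0.00013327,  0.00020151,
        0.00142933]), 'joint_efforts': array([ 4.66926358e-04, -4.31242526e+01, -2.44216150e+01,  7.18640070e-02,
        5.60111320e-02, -1.38967848e-04]), 'tool_pos': array([ 0.19554043, -0.48679856,  0.22605067]), 'tool_rot': array([-3.14008811e+00, -2.19496654e-04,  3.81796619e-01]), 'contact_force': array([-0.72176834,  1.69479165, -1.00239657]), 'torque': array([ 0.00988203, -0.08504103,  0.03423208]), 'opening': 0.09175676413027517}
scene [[469.2, 0.0, 283.3], [0.0, 469.2, 207.4], [0.0, 0.0, 1.0]] 0.00844975484045716 [[-0.834, 0.357, -0.421, 0.132], [-0.552, -0.527, 0.646, 0.742], [0.008, 0.771, 0.636, 0.84], [0.0, 0.0, 0.0, 1.0]]
scene pad_a 0.79 [308.4, 186.9] 474
scene pad_a 0.61 [330.9, 170.5] 369
scene rack 0.71 [317.5, 197.7] 1882
scene stand 0.86 [246.0, 255.5] 1666
side [[504.8, 0.0, 278.9], [0.0, 504.8, 209.3], [0.0, 0.0, 1.0]] 0.044699798641833405 [[0.947, 0.169, -0.273, 0.31], [-0.321, 0.481, -0.816, -1.01], [-0.007, 0.86, 0.509, 0.644], [0.0, 0.0, 0.0, 1.0]]
side pad_a 0.77 [293.5, 228.3] 672
side pad_a 0.73 [310.3, 255.8] 832
side rack 0.91 [311.0, 269.9] 3208
side stand 0.68 [275.5, 201.8] 1194
{'intrinsics': array([[290.44306023,   0.        , 274.96221032],
       [  0.        , 290.44306023, 207.66642278],
       [  0.        ,   0.        ,   1.        ]]), 'k1': -0.06129656850619393, 'tool_from_camera': array([[-7.20256539e-04,  9.65322020e-01,  2.61061064e-01,
         6.99332646e-02],
       [ 9.99999334e-01,  9.30841970e-04, -6.83005690e-04,
        -2.11777497e-04],
       [-9.02327027e-04,  2.61060398e-01, -9.65322047e-01,
        -1.57727531e-01],
       [ 0.00000000e+00,  0.00000000e+00,  0.00000000e+00,
         1.00000000e+00]])}
```

```bash
python3 - <<'E'
import cv2,numpy as np
a=cv2.imread("pics/scene0.png");b=cv2.imread("pics/side0.png")
a=cv2.resize(a[120:320,160:400],(800,667))[:600]; b=cv2.resize(b[150:330,170:410],(800,600))
cv2.imwrite("pics/c1.png",a);cv2.imwrite("pics/c2.png",b)
E
```

```text
(no output)
```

View pics/c1.png

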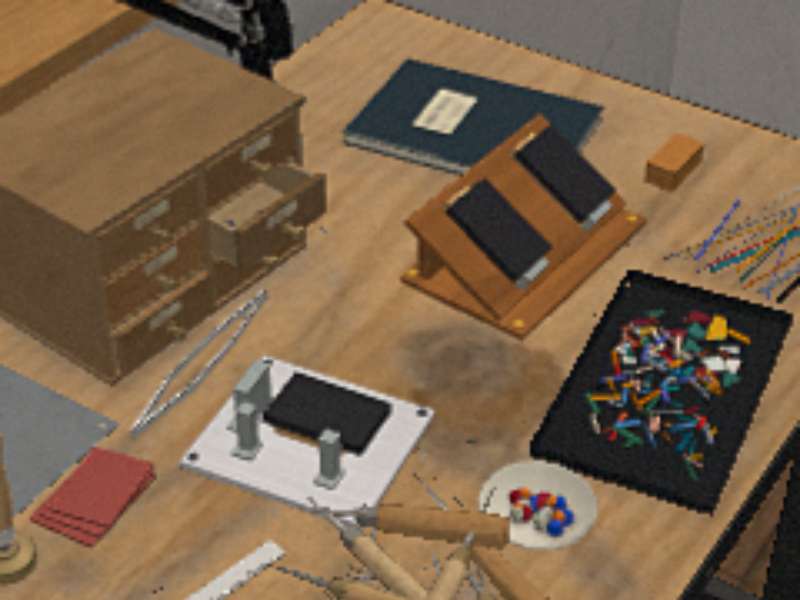

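View pics/c2.png

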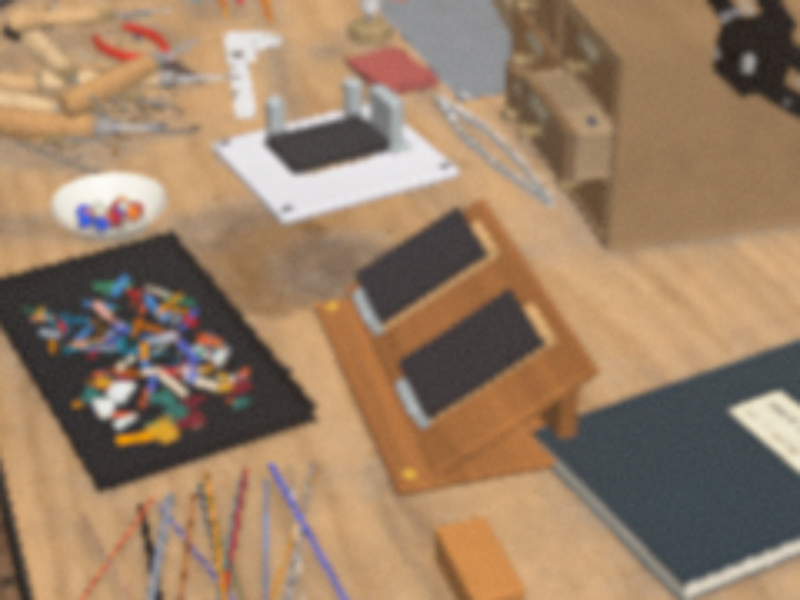

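The scene crop shows the stand, with its stop at (250,390) and posts at (247,430) and (330,460). The base pad is at (330,410). The rack pads are at (500,230) and (565,178). The side crop agrees. Next I triangulate rough poses.

```bash
cat >> h.py <<'E'
def ray(c,px,state=None):
    k=robot.calibration(c); K=np.array(k["intrinsics"]); 
    d=np.array([(px[0]-K[0,2])/K[0,0],(px[1]-K[1,2])/K[1,1]]); u=d.copy()
    for _ in range(20): u=d/(1+k["k1"]*(u@u))
    T=camT(c,state); v=T[:3,:3]@[u[0],-u[1],-1]; return T[:3,3],v
def camT(c,state=None):
    k=robot.calibration(c)
    if c!="wrist": return np.array(k["cam_to_world"])
    T=np.eye(4);T[:3,:3]=R.from_euler("xyz",state["tool_rot"]).as_matrix();T[:3,3]=state["tool_pos"]
    return T@np.array(k["tool_from_camera"])
def atz(c,px,z,state=None):
    o,v=ray(c,px,state); return o+v*(z-o[2])/v[2]
def tri(p,q):
    o,v=ray("scene",p);o2,w=ray("side",q)
    t=np.linalg.lstsq(np.c_[v,-w],o2-o,rcond=None)[0]
    a,b=o+v*t[0],o2+w*t[1]; return (a+b)/2,np.linalg.norm(a-b)
def proj(c,P,state=None):
    k=robot.calibration(c);T=np.linalg.inv(camT(c,state));p=(T[:3,:3]@np.atleast_2d(P).T).T+T[:3,3]
    u=np.c_[p[:,0]/-p[:,2],-p[:,1]/-p[:,2]];u=u*(1+k["k1"]*(u**2).sum(1,keepdims=True))
    K=np.array(k["intrinsics"]);return u*K[0,0]+K[:2,2]
E
python3 - <<'E'
from h import *
S=lambda x,y:(160+x*.3,120+y*.3)
D=lambda x,y:(170+x*.3,150+y*.3)
for n,a,b in [("p1",(308.4,186.9),(293.5,228.3)),("p2",(330.9,170.5),(310.3,255.8)),
 ("base",S(330,410),D(328,145)),("stoptop",S(253,375),D(385,98)),("post+x",S(247,408),D(352,85)),("post-x",S(330,437),D(275,104)),
 ("pl1",S(265,357),D(457,172)),("pl2",S(435,412),D(285,218)),("pl3",S(182,463),D(360,107)),
 ("p1 top-end L",S(447,207),D(460,210)),("p1 topR",S(487,181),D(492,245)),("p1 lowL",S(515,282),D(357,285)),("p1 lowR",S(551,245),D(385,332)),
 ("p2 top",S(516,153),D(512,290)),("p2 top2",S(543,123),D(545,335)),("p2 low",S(583,225),D(400,372)),("p2 low2",S(614,190),D(432,418)),
 ("cork",S(675,150),D(475,540)),("drawer",S(325,180),D(510,70))]:
    p,e=tri(a,b);print(n,np.round(p*1000),round(e*1000))
E
```

```text
p1 [ 632. -158.   61.] 10
p2 [ 625. -265.   61.] 2
base [643.  66.  25.] 2
stoptop [698.  86.  47.] 4
post+x [680. 116.  47.] 3
post-x [614. 106.  46.] 2
pl1 [735.  28.   4.] 2
pl2 [589.   5.   5.] 1
pl3 [705. 159.   6.] 14
p1 top-end L [ 670. -138.   78.] 3
p1 topR [ 667. -190.   79.] 7
p1 lowL [ 600. -134.   33.] 3
p1 lowR [ 599. -192.   34.] 4
p2 top [ 664. -237.   78.] 1
p2 top2 [ 664. -287.   80.] 4
p2 low [ 593. -234.   32.] 1
p2 low2 [ 593. -289.   37.] 0
cork [ 580. -385.   30.] 1
drawer [735. -57. 129.] 3
```

>>> {"op": "carry_out", "data": {"series": [{"jaw":100,"travel":[0,0,0],"twist":0.91},{"jaw":100,"travel":[0,0,0],"twist":0.91},{"jaw":100,"travel":[0,0,0],"twist":0.91},{"jaw":100,"travel":[0,0,0],"twist":0.91},{"jaw":100,"travel":[0.67,-0.46,-0.1],"twist":0},{"jaw":100,"travel":[0.67,-0.46,-0.1],"twist":0},{"jaw":100,"travel":[0.67,-0.46,-0.1],"twist":0},{"jaw":100,"travel":[0.67,-0.46,-0.1],"twist":0}]}}

```text
time: 1.4
tool_pos: [0.3575, -0.3757, 0.251]
tool_rot: [3.141, -0.0, 0.0]
contact_force: [0.1, -0.0, 0.9]
opening: 0.0916
```

>>> {"op": "carry_out", "data": {"series": [{"jaw":100,"travel":[0.67,-0.46,0],"twist":0},{"jaw":100,"travel":[0.67,-0.46,0],"twist":0},{"jaw":100,"travel":[0.67,-0.46,0],"twist":0},{"jaw":100,"travel":[0.67,-0.46,0],"twist":0},{"jaw":100,"travel":[0.67,-0.46,0],"twist":0},{"jaw":100,"travel":[0.67,-0.46,0],"twist":0},{"jaw":100,"travel":[0,0,0],"twist":0},{"jaw":100,"travel":[0,0,0],"twist":0}]}}

```text
time: 2.4
tool_pos: [0.5971, -0.211, 0.2503]
tool_rot: [3.142, 0.001, 0.001]
contact_force: [0.3, -0.5, -0.5]
opening: 0.0915
```

```bash
cat >> h.py <<'E'
def snap(n):
    s=robot.observe(); im=robot.read_camera("wrist"); np.save(f"pics/{n}.npy",np.r_[s["tool_pos"],s["tool_rot"]])
    cv2.imwrite(f"pics/{n}_full.png",im); cv2.imwrite(f"pics/{n}.png",cv2.resize(im,(800,600))); return s,im
def st(n):
    v=np.load(f"pics/{n}.npy");return dict(tool_pos=v[:3],tool_rot=v[3:])
def rep():
    s=robot.observe();print("t",round(s["time"],2),"pos",np.round(s["tool_pos"]*1000,1),"rot",np.round(s["tool_rot"],4),"F",np.round(s["contact_force"],1),"open",round(s["opening"]*1000,1));return s
E
python3 - <<'E'
from h import *
rep();s,im=snap("w1")
for r in robot.regions_of("wrist","pad_a"):
    m=r["pixels"].astype(np.uint8);c=max(cv2.findContours(m,0,2)[0],key=cv2.contourArea)
    print(round(r["score"],2),r["xy"],m.sum(),np.round(cv2.boxPoints(cv2.minAreaRect(c)),1).tolist())
E
```

```text
t 2.4 pos [ 597.1 -211.   250.3] rot [3.1415e+00 1.0000e-03 1.0000e-03] F [ 0.3 -0.5 -0.5] open 91.5
0.67 [228.9, 154.6] 2649 [[206.0, 125.0], [253.0, 125.0], [253.0, 186.0], [206.0, 186.0]]
0.66 [312.7, 161.4] 2691 [[289.79998779296875, 188.8000030517578], [295.6000061035156, 128.0], [343.5, 132.60000610351562], [337.70001220703125, 193.39999389648438]]
```

View pics/w1.png

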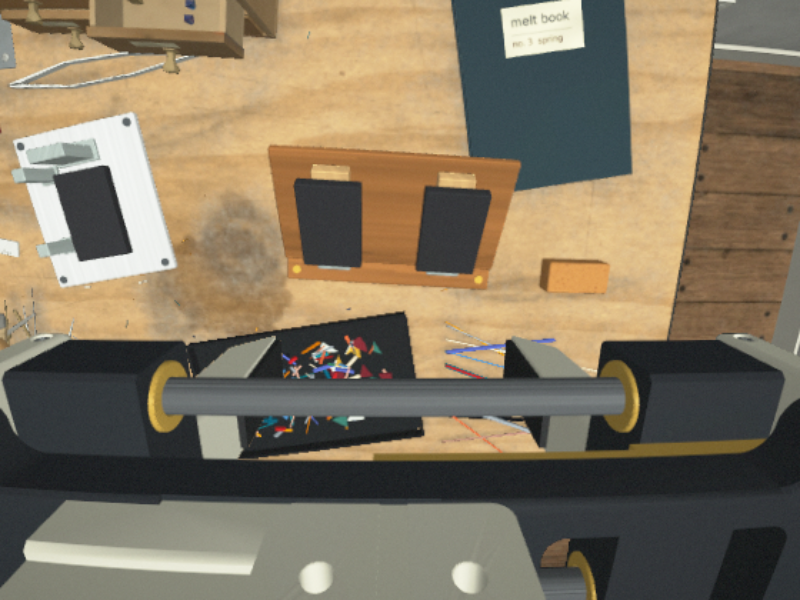

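The wrist view shows both rack pads at (330,223) and (453,230), the stand at (95,200) and its base pad at (92,212). Now I fit rack and stand poses to the corners.

```bash
cat > fit.py <<'E'
from h import *
from scipy.optimize import least_squares
s=st("w1"); f=.7
p1=np.array([(297,180),(362,182),(360,268),(300,265)])*f
p2=np.array([(427,186),(490,191),(474,274),(417,272)])*f
c,sn=np.cos(np.pi/6),np.sin(np.pi/6)
def pad(x,y,z,yaw):
    L=np.array([(41,26),(41,-26),(-41,-26),(-41,26)])/1000
    P=np.c_[L[:,0]*c,L[:,1],L[:,0]*sn]
    return P@R.from_euler("z",yaw).as_matrix().T+[x,y,z]
def res(q):
    x,y,yaw,z=q; d=np.array([-np.sin(yaw),np.cos(yaw)])*.05
    return np.r_[proj("wrist",pad(x+d[0],y+d[1],z,yaw),s)-p1,proj("wrist",pad(x-d[0],y-d[1],z,yaw),s)-p2].ravel()
r=least_squares(res,[.63,-.21,0,.06]);q=r.x;print("rack pads mid(top face)",q,np.abs(r.fun).max())
d=np.array([-np.sin(q[2]),np.cos(q[2])])*.05;print("P1",q[:2]+d,"P2",q[:2]-d)
for n,p in(("1",p1),("2",p2)):
    r=least_squares(lambda q:(proj("wrist",pad(*q),s)-p).ravel(),[q[0],q[1],.06,0]);print(n,r.x,np.abs(r.fun).max())
pl=np.array([(133,113),(175,266),(62,286),(14,141)])*f
def plate(q): 
    L=np.array([(75,-65,8),(-75,-65,8),(-75,65,8),(75,65,8)])/1000
    return L@R.from_euler("z",q[2]).as_matrix().T+[q[0],q[1],0]
r=least_squares(lambda q:(proj("wrist",plate(q),s)-pl).ravel(),[.65,.08,.15]);print("stand",r.x,r.fun.round(1))
E
python3 fit.py
```

```text
rack pads mid(top face) [ 0.63069897 -0.20958149 -0.06031581  0.06638134] 3.0914611120240636
P1 [ 0.63371293 -0.15967241] P2 [ 0.627685   -0.25949056]
1 [ 0.63380376 -0.16022673  0.07003232 -0.08745342] 2.4606722916536796
2 [ 0.62794157 -0.25930478  0.06715674 -0.04247062] 2.202507996311965
stand [0.65198966 0.08035985 0.15852488] [ 0.4 -1.6  1.2  1.4 -0.7  1.6 -1.1 -0.9]
```

>>> {"op": "carry_out", "data": {"series": [{"jaw":100,"travel":[-0.01,-0.78,0.1],"twist":0},{"jaw":100,"travel":[-0.01,-0.78,0.2],"twist":0},{"jaw":100,"travel":[-0.01,-0.78,0.3],"twist":0},{"jaw":100,"travel":[-0.01,-0.78,0.35],"twist":0},{"jaw":100,"travel":[-0.01,-0.78,0.35],"twist":0},{"jaw":100,"travel":[0,-0.78,0.35],"twist":-0.75},{"jaw":100,"travel":[0,0,0],"twist":-0.76},{"jaw":100,"travel":[0,0,0],"twist":0}]}}

```text
time: 3.5
tool_pos: [0.5941, 0.0693, 0.1519]
tool_rot: [3.141, -0.0, 0.158]
contact_force: [-0.1, -0.9, 0.4]
opening: 0.0914
```

```bash
python3 - <<'E'
from h import *
rep();s,im=snap("w2")
for q in("pad_base","stand"):
  for r in robot.regions_of("wrist",q):
    m=r["pixels"].astype(np.uint8);c=max(cv2.findContours(m,0,2)[0],key=cv2.contourArea)
    print(q,round(r["score"],2),r["xy"],m.sum(),np.round(cv2.boxPoints(cv2.minAreaRect(c)),1).tolist())
E
```

```text
t 3.5 pos [594.1  69.3 151.9] rot [ 3.1412e+00 -2.0000e-04  1.5760e-01] F [-0.1 -0.9  0.4] open 91.4
pad_base 0.94 [282.2, 150.8] 4689 [[253.0, 192.89999389648438], [255.10000610351562, 106.5], [310.20001220703125, 107.69999694824219], [308.20001220703125, 194.1999969482422]]
stand 0.7 [255.7, 119.9] 14038 [[204.0, 210.0], [204.0, 62.0], [337.0, 62.0], [337.0, 210.0]]
```

View pics/w2.png

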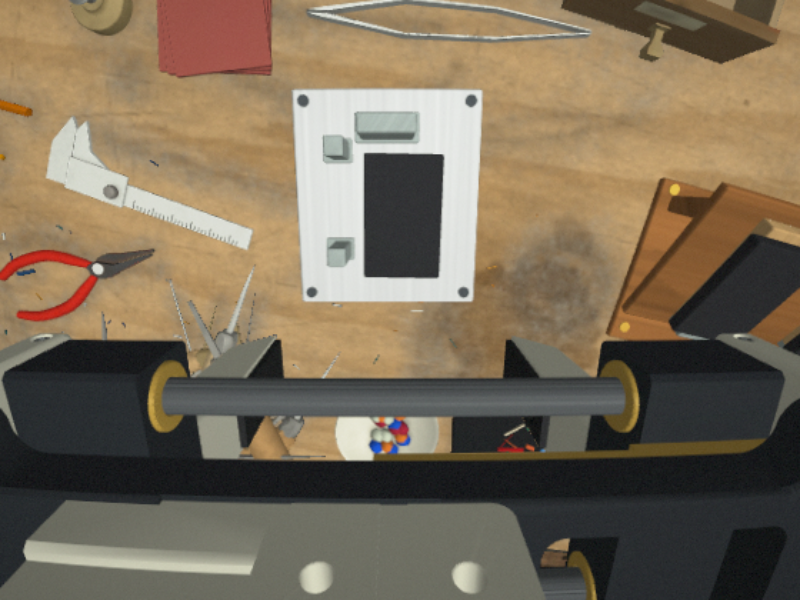

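The stand plate spans (293,90) to (474,301) and the base pad spans (365,153) to (439,278).

```bash
cat > fit2.py <<'E'
from h import *
from scipy.optimize import least_squares
s=st("w2"); f=.7
def fit(L,px,q0):
    L=np.array(L)/1000
    g=lambda q:(proj("wrist",L@R.from_euler("z",q[2]).as_matrix().T+[q[0],q[1],0],s)-np.array(px)*f).ravel()
    r=least_squares(g,q0);print(r.x.round(4),r.fun.round(1));return r.x
q=fit([(75,65,8),(75,-65,8),(-75,-65,8),(-75,65,8)],[(293,90),(482,90),(474,301),(303,301)],[.65,.08,.15])
# posts/stop inner top edges for check
b=fit([(41,26,31),(41,-26,31),(-41,-26,31),(-41,26,31)],[(365,153),(443,154),(439,278),(364,277)],[.65,.07,.15])
Rz=R.from_euler("z",-q[2]).as_matrix()[:2,:2];print("base in stand",Rz@(b[:2]-q[:2])*1000,b[2]-q[2])
t=R.from_euler("z",-s["tool_rot"][2]).as_matrix()[:2,:2]@(b[:2]-s["tool_pos"][:2])*1000;print("base rel tool (fwd,left)",t)
L=np.array([(41,18,50),(41,-18,50),(28,26,50),(40,26,50),(-40,26,50),(-28,26,50)])/1000
print(proj("wrist",L@R.from_euler("z",q[2]).as_matrix().T+[q[0],q[1],0],s)/f)
E
python3 fit2.py
```

```text
[0.6516 0.0817 0.1579] [-1.2 -0.7  1.3 -1.   0.1  1.1 -0.3  1.2]
[0.6434 0.0703 0.1428] [-1.1 -0.4  1.1 -0.2  0.2  0.3 -0.2  0.3]
base in stand [-9.81696057 -9.99924055] -0.015074128453351349
base rel tool (fwd,left) [48.91363761 -6.70350386]
[[356.57151752 133.48494122]
 [417.44734845 133.38635431]
 [343.64280745 156.3684926 ]
 [343.10810325 135.33703594]
 [346.73258535 267.94224008]
 [346.18520196 249.21623283]]
```

>>> {"op": "carry_out", "data": {"series": [{"jaw":100,"travel":[0.41,0.06,0],"twist":0},{"jaw":90,"travel":[0.41,0.05,0.3],"twist":0},{"jaw":80,"travel":[0,0,0.6],"twist":0},{"jaw":75,"travel":[0,0,0.6],"twist":0},{"jaw":70,"travel":[0,0,0.45],"twist":0},{"jaw":70,"travel":[0,0,0.2],"twist":0},{"jaw":70,"travel":[0,0,0.1],"twist":0},{"jaw":70,"travel":[0,0,0],"twist":0}], "squeeze": 6}}

```text
time: 4.65
tool_pos: [0.6444, 0.0709, 0.0174]
tool_rot: [3.141, -0.001, 0.158]
contact_force: [0.4, 0.5, 0.5]
opening: 0.0642
```

>>> {"op": "carry_out", "data": {"series": [{"jaw":62,"travel":[0,0,0],"twist":0},{"jaw":58,"travel":[0,0,0],"twist":0},{"jaw":54,"travel":[0,0,0],"twist":0},{"jaw":50,"travel":[0,0,0],"twist":0},{"jaw":50,"travel":[0,0,0],"twist":0}], "squeeze": 6}}

```text
time: 5.28
tool_pos: [0.6443, 0.0711, 0.0174]
tool_rot: [3.141, -0.001, 0.159]
contact_force: [-0.6, 0.3, 4.9]
opening: 0.0519
```

>>> {"op": "carry_out", "data": {"series": [{"jaw":50,"travel":[0.04,-0.04,0],"twist":0},{"jaw":50,"travel":[0.04,-0.04,0],"twist":0},{"jaw":50,"travel":[0.02,-0.02,0],"twist":0},{"jaw":50,"travel":[0.02,-0.02,0],"twist":0},{"jaw":50,"travel":[0,0,0],"twist":0}]}}

```text
time: 5.9
tool_pos: [0.6497, 0.0782, 0.0173]
tool_rot: [3.14, 0.001, 0.159]
contact_force: [-2.5, -4.7, 7.7]
opening: 0.0514
```

>>> {"op": "carry_out", "data": {"series": [{"jaw":50,"travel":[0,-0.02,0],"twist":0},{"jaw":50,"travel":[0,0,0],"twist":0}]}}

```text
time: 6.15
tool_pos: [0.65, 0.0793, 0.0173]
tool_rot: [3.14, -0.0, 0.159]
contact_force: [-1.5, -4.0, 5.7]
opening: 0.0522
```

>>> {"op": "carry_out", "data": {"series": [{"jaw":50,"travel":[0,-0.02,0],"twist":0},{"jaw":50,"travel":[0,0,0],"twist":0}]}}

```text
time: 6.4
tool_pos: [0.6501, 0.0807, 0.0173]
tool_rot: [3.14, -0.001, 0.159]
contact_force: [0.1, -4.9, 5.6]
opening: 0.0518
```

>>> {"op": "carry_out", "data": {"series": [{"jaw":50,"travel":[0.02,0,0],"twist":0},{"jaw":50,"travel":[0,0,0],"twist":0}]}}

```text
time: 6.65
tool_pos: [0.6504, 0.081, 0.017]
tool_rot: [3.14, 0.001, 0.159]
contact_force: [-2.8, -4.1, 6.5]
opening: 0.0519
```

>>> {"op": "carry_out", "data": {"series": [{"jaw":50,"travel":[0.02,0,0],"twist":0},{"jaw":50,"travel":[0,0,0],"twist":0}]}}

```text
time: 6.9
tool_pos: [0.651, 0.0814, 0.0169]
tool_rot: [3.141, 0.002, 0.159]
contact_force: [-4.4, -3.2, 6.5]
opening: 0.052
```

>>> {"op": "carry_out", "data": {"series": [{"jaw":50,"travel":[0,-0.02,-0.01],"twist":0},{"jaw":50,"travel":[0,0,0],"twist":0}]}}

```text
time: 7.15
tool_pos: [0.6514, 0.0828, 0.017]
tool_rot: [3.141, 0.001, 0.159]
contact_force: [-0.8, -4.6, 1.4]
opening: 0.0517
```

>>> {"op": "carry_out", "data": {"series": [{"jaw":50,"travel":[0,-0.02,0],"twist":0},{"jaw":50,"travel":[0,0,0],"twist":0}]}}

```text
time: 7.4
tool_pos: [0.6514, 0.0828, 0.0169]
tool_rot: [3.139, 0.001, 0.159]
contact_force: [-0.8, -8.7, 0.4]
opening: 0.0521
```

>>> {"op": "carry_out", "data": {"series": [{"jaw":50,"travel":[0.02,0,0],"twist":0},{"jaw":50,"travel":[0,0,0],"twist":0}]}}

```text
time: 7.65
tool_pos: [0.6514, 0.0828, 0.0169]
tool_rot: [3.14, 0.004, 0.158]
contact_force: [-4.5, -9.9, 4.0]
opening: 0.052
```

>>> {"op": "carry_out", "data": {"series": [{"jaw":50,"travel":[0.02,0,0],"twist":0},{"jaw":50,"travel":[0,0,0],"twist":0}]}}

```text
time: 7.9
tool_pos: [0.652, 0.0829, 0.0167]
tool_rot: [3.14, 0.005, 0.158]
contact_force: [-6.1, -10.2, 4.2]
opening: 0.0516
```

>>> {"op": "carry_out", "data": {"series": [{"jaw":50,"travel":[0.02,0.015,0],"twist":0},{"jaw":50,"travel":[0,0,0],"twist":0}]}}

```text
time: 8.15
tool_pos: [0.6535, 0.0831, 0.0166]
tool_rot: [3.141, 0.005, 0.159]
contact_force: [-4.9, -7.0, 3.1]
opening: 0.0521
```

>>> {"op": "carry_out", "data": {"series": [{"jaw":50,"travel":[0.02,0,0],"twist":0},{"jaw":50,"travel":[0,0,0],"twist":0}]}}

```text
time: 8.4
tool_pos: [0.6542, 0.0832, 0.0165]
tool_rot: [3.141, 0.006, 0.159]
contact_force: [-6.9, -7.0, 4.7]
opening: 0.0521
```

>>> {"op": "carry_out", "data": {"series": [{"jaw":50,"travel":[-0.03,0,0],"twist":0},{"jaw":60,"travel":[0,0,0],"twist":0},{"jaw":68,"travel":[0,0,0],"twist":0},{"jaw":72,"travel":[0,0,0],"twist":0},{"jaw":72,"travel":[0,0,-0.7],"twist":0},{"jaw":72,"travel":[-0.4,0,-0.8],"twist":0},{"jaw":72,"travel":[-0.5,0,-0.7],"twist":0},{"jaw":100,"travel":[0,0,0],"twist":0}]}}

```text
time: 9.4
tool_pos: [0.602, 0.0757, 0.1535]
tool_rot: [3.141, -0.007, 0.159]
contact_force: [1.0, 0.2, -1.2]
opening: 0.0721
```

```bash
python3 - <<'E'
from h import *
rep();s,im=snap("w3")
cv2.imwrite("pics/w3c.png",cv2.resize(im[40:220,170:370],(800,720),interpolation=cv2.INTER_CUBIC)[:600])
E
```

```text
t 9.4 pos [602.   75.7 153.5] rot [ 3.1407 -0.0067  0.1589] F [ 1.   0.2 -1.2] open 72.1
```

View pics/w3c.png

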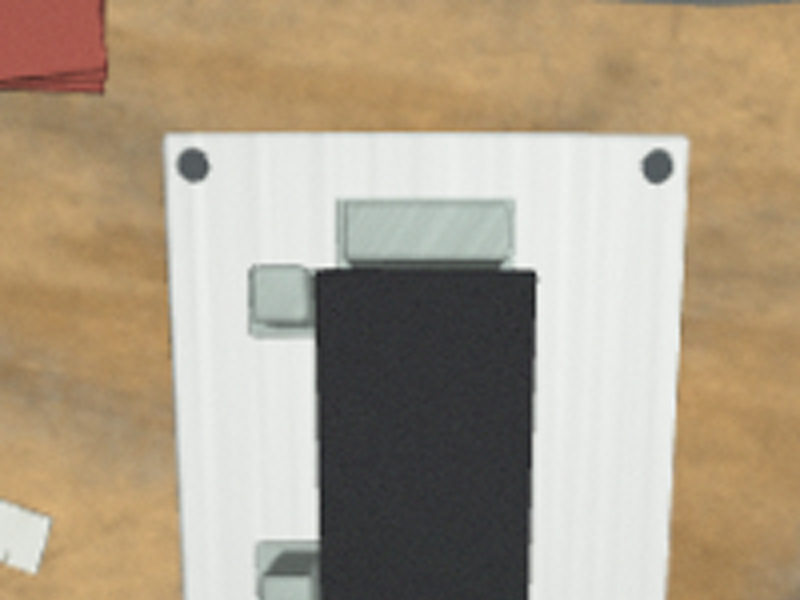

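Pad edge lines coincide with the stop at row 267 and both posts at column ~318, so the base pad is home. Next I go to the rack, nearer pad first.

>>> {"op": "carry_out", "data": {"series": [{"jaw":100,"travel":[-0.2,0.62,-0.1],"twist":0},{"jaw":100,"travel":[-0.2,0.62,-0.07],"twist":0},{"jaw":100,"travel":[-0.2,0.63,0],"twist":0},{"jaw":100,"travel":[-0.2,0.63,0],"twist":0},{"jaw":100,"travel":[-0.2,0.63,0],"twist":0},{"jaw":100,"travel":[-0.06,0.63,0],"twist":0.7},{"jaw":100,"travel":[0,0,0],"twist":0.7},{"jaw":100,"travel":[0,0,0],"twist":0.69}]}}

```text
time: 10.45
tool_pos: [0.574, -0.1578, 0.1573]
tool_rot: [-3.14, 0.003, -0.064]
contact_force: [0.6, -0.3, 0.2]
opening: 0.092
```

>>> {"op": "carry_out", "data": {"series": [{"jaw":100,"travel":[0,0,0],"twist":0}]}}

```text
time: 10.58
tool_pos: [0.574, -0.1573, 0.1577]
tool_rot: [-3.141, 0.002, -0.06]
contact_force: [0.4, 0.0, 0.2]
opening: 0.0922
```

```bash
python3 - <<'E'
from h import *
rep();s,im=snap("w4")
for r in robot.regions_of("wrist","pad_a"):
    m=r["pixels"].astype(np.uint8);c=max(cv2.findContours(m,0,2)[0],key=cv2.contourArea)
    print(round(r["score"],2),r["xy"],m.sum(),cv2.approxPolyDP(c,5,True)[:,0].tolist())
E
```

```text
t 10.57 pos [ 574.  -157.3  157.7] rot [-3.1407e+00  2.4000e-03 -5.9600e-02] F [0.4 0.  0.2] open 92.2
0.93 [388.2, 137.6] 5309 [[368, 96], [350, 176], [402, 180], [434, 101], [429, 95]]
0.88 [271.3, 133.7] 5223 [[242, 94], [246, 179], [297, 179], [304, 96]]
```

View pics/w4.png

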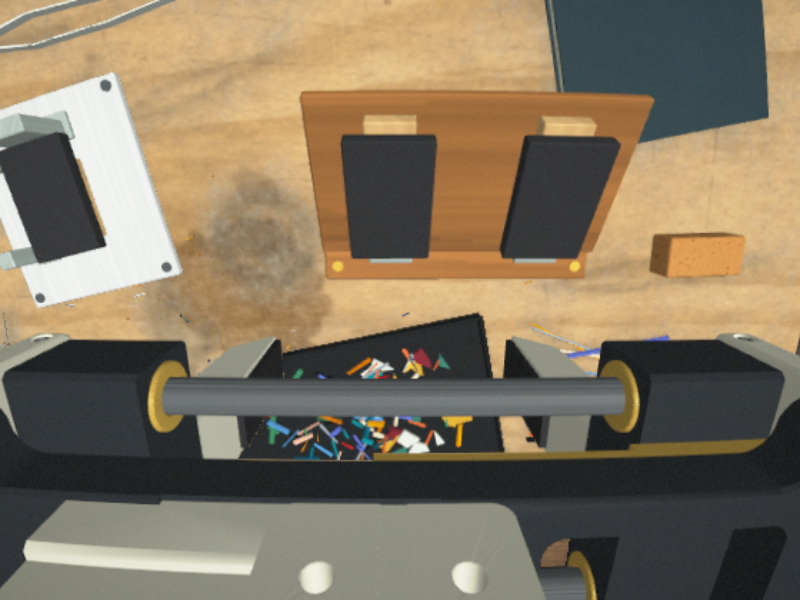

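Pad 1's top face spans (342,136) to (429,258) and pad 2's (525,137) to (580,258). Now a silhouette fit of each pad to refine.

```bash
cat > fit3.py <<'E'
from h import *
from scipy.optimize import minimize
s=st("w4"); im=cv2.imread("pics/w4_full.png")
L=np.array([(a,b,h) for a in(-41,41) for b in(-26,26) for h in(0,11)])/1000.
def corners(q):
    Rm=R.from_euler("z",q[3]).as_matrix()@R.from_euler("y",-np.pi/6).as_matrix()
    return L@Rm.T+q[:3]        # q = underside centre
U=4
dark=cv2.resize((im.max(2)<75).astype(np.uint8)*255,None,fx=U,fy=U,interpolation=cv2.INTER_LINEAR)>127
for n,(c0,c1),q0 in((1,(225,325),[.637,-.160,.054,-.06]),(2,(335,450),[.63,-.26,.054,-.06])):
    W=np.zeros_like(dark);W[80*U:195*U,c0*U:c1*U]=1;D=dark&W
    def cost(q):
        m=np.zeros(D.shape,np.uint8);p=cv2.convexHull(np.round((proj("wrist",corners(q),s)+.5)*U).astype(np.int32));cv2.fillConvexPoly(m,p,1)
        m=m>0;return 1-(m&D).sum()/(m|D).sum()
    r=minimize(cost,q0,method="Nelder-Mead",options=dict(initial_simplex=np.vstack([q0]+[np.array(q0)+d for d in np.diag([.006,.006,.006,.05])])))
    print(n,r.x.round(4),"1-IoU",round(r.fun,3),D.sum()/U/U)
E
python3 fit3.py
```

```text
1 [ 0.6363 -0.1584  0.0438 -0.0557] 1-IoU 0.014 5145.75
2 [ 0.6306 -0.2631  0.0421 -0.0639] 1-IoU 0.015 5223.75
```

```bash
cat > fit4.py <<'E'
from h import *
from scipy.optimize import minimize
from fit3 import L,corners
V=[("wrist","w1_full",st("w1"),[(200,262,118,195),(285,350,118,198)]),("wrist","w4_full",st("w4"),[(225,325,80,195),(335,450,80,195)]),
   ("scene","scene0",None,[(288,330,170,210),(310,350,153,190)]),("side","side0",None,[(272,325,208,252),(285,342,233,285)])]
U=4;data=[]
for c,f,s,w in V:
    im=cv2.imread(f"pics/{f}.png");d=cv2.resize((im.max(2)<75).astype(np.uint8)*255,None,fx=U,fy=U,interpolation=cv2.INTER_LINEAR)>127
    for i,(a,b,e,g) in enumerate(w):
        W=np.zeros_like(d);W[e*U:g*U,a*U:b*U]=1;data.append((c,s,i,d&W))
def costs(q):
    out=[]
    for c,s,i,D in data:
        u=(q[0]-(.05 if i else -.05)*np.sin(q[3])*1,q[1]+(-.05 if i else .05)*np.cos(q[3]),q[2],q[3]) if SEP else (*q[4*i:4*i+4],)
        if SEP: u=(q[0]+(-1 if not i else 1)*.05*np.sin(q[3]),*u[1:])
        m=np.zeros(D.shape,np.uint8);cv2.fillConvexPoly(m,cv2.convexHull(np.round((proj(c,corners(u),s)+.5)*U).astype(np.int32)),1)
        m=m>0;out.append(1-(m&D).sum()/(m|D).sum())
    return np.array(out)
def run(q0,d):
    r=minimize(lambda q:costs(q).sum(),q0,method="Nelder-Mead",options=dict(maxiter=600,initial_simplex=np.vstack([q0]+[np.array(q0)+e for e in np.diag(d)])));print(r.x.round(4),costs(r.x).round(3));return r.x
SEP=True;q=run([.634,-.21,.046,-.06],[.005,.005,.005,.04])
SEP=False;run([.6363,-.159,.046,-.06,.6306,-.262,.046,-.06],[.004,.004,.004,.04]*2)
E
sed -i 's/^for n,(c0/if __name__=="__main__":\n  for n,(c0/; ' fit3.py; python3 - <<'E'
t=open('fit3.py').read().split('if __name__');b=t[1].split('\n');open('fit3.py','w').write(t[0]+'if __name__'+b[0]+'\n'+'\n'.join([b[1]]+['  '+x for x in b[2:]]))
E
python3 fit4.py
```

```text
[ 0.6337 -0.2088  0.0532 -0.0602] [0.078 0.085 0.074 0.077 0.236 0.426 0.419 0.332]Traceback (most recent call last):
  File "fit4.py", line 22, in <module>
    SEP=False;run([.6363,-.159,.046,-.06,.6306,-.262,.046,-.06],[.004,.004,.004,.04]*2)
              ~~~^^^^^^^^^^^^^^^^^^^^^^^^^^^^^^^^^^^^^^^^^^^^^^^^^^^^^^^^^^^^^^^^^^^^^^
  File "fit4.py", line 20, in run
    r=minimize(lambda q:costs(q).sum(),q0,method="Nelder-Mead",options=dict(maxiter=600,initial_simplex=np.vstack([q0]+[np.array(q0)+e for e in np.diag(d)])));print(r.x.round(4),costs(r.x).round(3));return r.x
    res = _minimize_neldermead(fun, x0, args, callback, bounds=bounds,
                               **options)
    fxc = func(xc)
    fx = function(np.copy(x), *(wrapper_args + args))
  File "fit4.py", line 20, in <lambda>
    r=minimize(lambda q:costs(q).sum(),q0,method="Nelder-Mead",options=dict(maxiter=600,initial_simplex=np.vstack([q0]+[np.array(q0)+e for e in np.diag(d)])));print(r.x.round(4),costs(r.x).round(3));return r.x
                        ~~~~~^^^
  File "fit4.py", line 16, in costs
    m=np.zeros(D.shape,np.uint8);cv2.fillConvexPoly(m,cv2.convexHull(np.round((proj(c,corners(u),s)+.5)*U).astype(np.int32)),1)
                                                                               ~~~~^^^^^^^^^^^^^^^^
  File "h.py", line 21, in proj
    k=robot.calibration(c);T=np.linalg.inv(camT(c,state));p=(T[:3,:3]@np.atleast_2d(P).T).T+T[:3,3]
                                           ~~~~^^^^^^^^^
  File "h.py", line 10, in camT
    k=robot.calibration(c)
ValueError: time passes only in moves, steps and waits
```

```bash
python3 - <<'E'
t=open('h.py').read()
t=t.replace('def ray(','import os,pickle\nif not os.path.exists("cal.pkl"): pickle.dump({c:robot.calibration(c) for c in("scene","side","wrist")},open("cal.pkl","wb"))\nCAL=pickle.load(open("cal.pkl","rb"))\ndef ray(',1).replace('k=robot.calibration(c)','k=CAL[c]')
open('h.py','w').write(t)
f=open('fit4.py').read().replace('def costs','data=data[:4]\ndef costs',1);open('fit4.py','w').write(f)
E
python3 fit4.py
```

```text
[ 0.6331 -0.2088  0.049  -0.0578] [0.062 0.068 0.044 0.068]
[ 0.6362 -0.1581  0.0447 -0.0517  0.6304 -0.261   0.0453 -0.0542] [0.04  0.049 0.022 0.034]
```

>>> {"op": "carry_out", "data": {"series": [{"jaw":72,"travel":[0.49,-0.02,0],"twist":0},{"jaw":72,"travel":[0.49,-0.03,0.3],"twist":0},{"jaw":72,"travel":[0,0,0.6],"twist":0},{"jaw":72,"travel":[0,0,0.5],"twist":0},{"jaw":72,"travel":[0,0,0.3],"twist":0},{"jaw":72,"travel":[0,0,0.18],"twist":0},{"jaw":72,"travel":[0,0,0],"twist":0}]}}

```text
time: 11.55
tool_pos: [0.633, -0.1578, 0.0465]
tool_rot: [-3.142, 0.0, -0.06]
contact_force: [0.3, -0.0, -0.3]
opening: 0.066
```

>>> {"op": "carry_out", "data": {"series": [{"jaw":65,"travel":[0,0,0],"twist":0},{"jaw":58,"travel":[0,0,0],"twist":0},{"jaw":54,"travel":[0,0,0],"twist":0},{"jaw":50,"travel":[0,0,0],"twist":0},{"jaw":50,"travel":[0,0,0],"twist":0}], "squeeze": 12}}

```text
time: 12.18
tool_pos: [0.6334, -0.1581, 0.0476]
tool_rot: [3.141, -0.001, -0.06]
contact_force: [-1.1, -0.1, 5.8]
opening: 0.0521
```

>>> {"op": "carry_out", "data": {"series": [{"jaw":50,"travel":[0,0,-0.1],"twist":0},{"jaw":50,"travel":[0,0,-0.3],"twist":0},{"jaw":50,"travel":[0,0,-0.5],"twist":0},{"jaw":50,"travel":[0,0,-0.6],"twist":0},{"jaw":50,"travel":[0,0,-0.3],"twist":0},{"jaw":50,"travel":[0,0,0],"twist":0}]}}

```text
time: 12.92
tool_pos: [0.6339, -0.1581, 0.1572]
tool_rot: [3.14, -0.004, -0.06]
contact_force: [0.9, 0.5, -2.4]
opening: 0.0521
```

```bash
python3 - <<'E'
from h import *
s=rep();i=robot.read_camera("side");cv2.imwrite("pics/side2.png",i);cv2.imwrite("pics/sc2.png",np.hstack([cv2.resize(i[150:300,200:350],(500,500)),cv2.resize(robot.read_camera("scene")[110:260,240:330],(300,500))]))
E
```

```text
t 12.93 pos [ 633.9 -158.1  157.2] rot [ 3.1403 -0.004  -0.0601] F [ 0.9  0.5 -2.4] open 52.1
```

View pics/sc2.png

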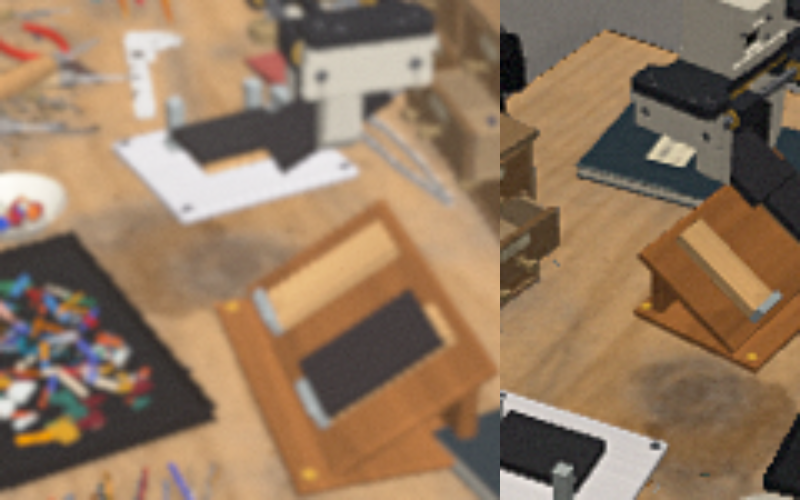

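>>> {"op": "carry_out", "data": {"series": [{"jaw":50,"travel":[0,-0.3,0],"twist":0},{"jaw":50,"travel":[0,-0.6,0],"twist":0},{"jaw":50,"travel":[0,-0.7,0],"twist":0},{"jaw":50,"travel":[0,-0.8,0],"twist":0},{"jaw":50,"travel":[0,-0.7,0],"twist":0},{"jaw":50,"travel":[0,-0.57,0],"twist":0},{"jaw":50,"travel":[0,-0.3,0],"twist":-0.3},{"jaw":50,"travel":[0,0,0],"twist":-0.6}]}}

```text
time: 14.02
tool_pos: [0.6468, 0.0819, 0.1539]
tool_rot: [-3.142, 0.001, 0.039]
contact_force: [-0.1, -0.2, -1.9]
opening: 0.0522
```

>>> {"op": "carry_out", "data": {"series": [{"jaw":50,"travel":[0,0,0],"twist":-0.6},{"jaw":50,"travel":[0,0,0],"twist":-0.59},{"jaw":50,"travel":[0,0,0.4],"twist":0},{"jaw":50,"travel":[0,0,0.5],"twist":0},{"jaw":50,"travel":[0,0,0.2],"twist":0},{"jaw":50,"travel":[0,0,0],"twist":0}]}}

```text
time: 14.78
tool_pos: [0.6468, 0.0798, 0.0878]
tool_rot: [-3.141, 0.002, 0.159]
contact_force: [0.0, -0.8, -1.5]
opening: 0.0517
```

>>> {"op": "carry_out", "data": {"series": [{"jaw":50,"travel":[0,0,0.2],"twist":0},{"jaw":50,"travel":[0,0,0.2],"twist":0},{"jaw":50,"travel":[0,0,0.1],"twist":0},{"jaw":50,"travel":[0,0,0.06],"twist":0},{"jaw":50,"travel":[0,0,0],"twist":0}], "squeeze": 8}}

```text
time: 15.4
tool_pos: [0.6473, 0.0799, 0.0549]
tool_rot: [3.142, 0.0, 0.159]
contact_force: [0.1, -1.0, -0.9]
opening: 0.0518
```

>>> {"op": "carry_out", "data": {"series": [{"jaw":50,"travel":[0,0,0.04],"twist":0},{"jaw":50,"travel":[0,0,0.04],"twist":0},{"jaw":50,"travel":[0,0,0],"twist":0}]}}

```text
time: 15.78
tool_pos: [0.6472, 0.0799, 0.0501]
tool_rot: [3.142, 0.0, 0.159]
contact_force: [-0.0, -0.1, -2.2]
opening: 0.0515
```

>>> {"op": "carry_out", "data": {"series": [{"jaw":50,"travel":[0,0,0.04],"twist":0},{"jaw":50,"travel":[0,0,0.04],"twist":0},{"jaw":50,"travel":[0,0,0],"twist":0}]}}

```text
time: 16.15
tool_pos: [0.648, 0.0799, 0.0459]
tool_rot: [3.141, -0.002, 0.159]
contact_force: [0.8, -0.5, -0.4]
opening: 0.0519
```

>>> {"op": "carry_out", "data": {"series": [{"jaw":50,"travel":[0,0,0.04],"twist":0},{"jaw":50,"travel":[0,0,0.04],"twist":0},{"jaw":50,"travel":[0,0,0],"twist":0}]}}

```text
time: 16.52
tool_pos: [0.6472, 0.0798, 0.0405]
tool_rot: [3.141, 0.0, 0.159]
contact_force: [2.4, 0.4, 0.9]
opening: 0.0519
```

>>> {"op": "carry_out", "data": {"series": [{"jaw":50,"travel":[0,0,0.04],"twist":0},{"jaw":50,"travel":[0,0,0.04],"twist":0},{"jaw":50,"travel":[0,0,0],"twist":0}]}}

```text
time: 16.9
tool_pos: [0.6466, 0.0799, 0.0352]
tool_rot: [-3.141, 0.002, 0.159]
contact_force: [0.0, -0.1, -0.8]
opening: 0.052
```

>>> {"op": "carry_out", "data": {"series": [{"jaw":50,"travel":[0,0,0.04],"twist":0},{"jaw":50,"travel":[0,0,0],"twist":0}]}}

```text
time: 17.15
tool_pos: [0.6471, 0.0799, 0.0332]
tool_rot: [-3.142, 0.001, 0.159]
contact_force: [-0.3, 0.8, -0.8]
opening: 0.0519
```

>>> {"op": "carry_out", "data": {"series": [{"jaw":50,"travel":[0,0,0.02],"twist":0},{"jaw":50,"travel":[0,0,0],"twist":0}]}}

```text
time: 17.4
tool_pos: [0.6474, 0.0799, 0.0323]
tool_rot: [3.142, -0.0, 0.159]
contact_force: [0.9, 0.6, 0.2]
opening: 0.0519
```

```bash
python3 - <<'E'
from h import *
s=rep();robot.read_camera("side")
i=robot.read_camera("side")[150:230,210:330]; j=robot.read_camera("scene")[210:280,210:300]
cv2.imwrite("pics/sc3.png",np.hstack([cv2.resize(i,(450,300),interpolation=2),cv2.resize(j,(350,300),interpolation=2)]))
E
```

```text
t 17.4 pos [647.4  79.9  32.3] rot [ 3.1415e+00 -1.0000e-04  1.5880e-01] F [0.9 0.6 0.2] open 51.9
```

View pics/sc3.png

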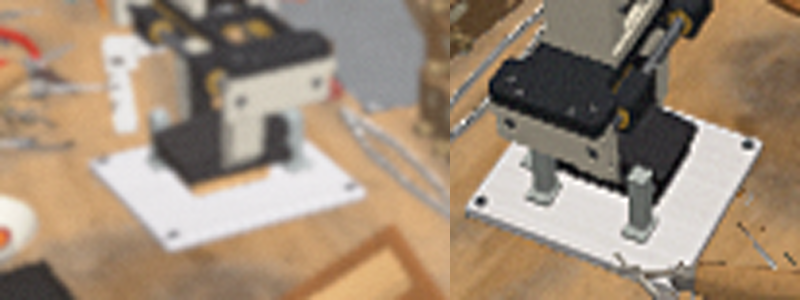

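>>> {"op": "carry_out", "data": {"series": [{"jaw":50,"travel":[0,0,0.02],"twist":0},{"jaw":50,"travel":[0,0,0],"twist":0}]}}

```text
time: 17.8
tool_pos: [0.6475, 0.0799, 0.0313]
tool_rot: [3.141, -0.001, 0.159]
contact_force: [0.6, 1.2, 1.9]
opening: 0.0516
```

>>> {"op": "carry_out", "data": {"series": [{"jaw":50,"travel":[0,0,0.015],"twist":0},{"jaw":50,"travel":[0,0,0],"twist":0}]}}

```text
time: 18.05
tool_pos: [0.6476, 0.08, 0.0311]
tool_rot: [3.141, -0.001, 0.159]
contact_force: [-0.3, 0.5, 6.0]
opening: 0.0519
```

>>> {"op": "carry_out", "data": {"series": [{"jaw":50,"travel":[0,0,0],"twist":0},{"jaw":50,"travel":[0,0,-0.01],"twist":0},{"jaw":60,"travel":[0,0,0],"twist":0},{"jaw":60,"travel":[0,0,-0.04],"twist":0},{"jaw":60,"travel":[0,0,0],"twist":0}], "squeeze": 3}}

```text
time: 18.68
tool_pos: [0.647, 0.0801, 0.0329]
tool_rot: [-3.141, 0.001, 0.159]
contact_force: [-0.1, -0.0, 0.2]
opening: 0.055
```

>>> {"op": "carry_out", "data": {"series": [{"jaw":54,"travel":[0,0,0],"twist":0},{"jaw":50,"travel":[0,0,0],"twist":0},{"jaw":50,"travel":[0,0,0],"twist":0},{"jaw":50,"travel":[0.02,-0.02,0],"twist":0},{"jaw":50,"travel":[0.02,0,0],"twist":0},{"jaw":50,"travel":[0,0,0],"twist":0}], "squeeze": 6}}

```text
time: 19.42
tool_pos: [0.6496, 0.0815, 0.0331]
tool_rot: [3.141, -0.0, 0.159]
contact_force: [0.0, -0.1, -2.0]
opening: 0.0519
```

>>> {"op": "carry_out", "data": {"series": [{"jaw":50,"travel":[0,-0.02,0],"twist":0},{"jaw":50,"travel":[0,0,0],"twist":0}]}}

```text
time: 19.68
tool_pos: [0.6493, 0.0824, 0.0332]
tool_rot: [3.141, 0.0, 0.159]
contact_force: [0.5, -2.5, -1.4]
opening: 0.0518
```

>>> {"op": "carry_out", "data": {"series": [{"jaw":50,"travel":[0,-0.02,0],"twist":0},{"jaw":50,"travel":[0,0,0],"twist":0}]}}

```text
time: 19.92
tool_pos: [0.6494, 0.0825, 0.0333]
tool_rot: [3.14, -0.0, 0.159]
contact_force: [-0.0, -6.0, -1.9]
opening: 0.0521
```

>>> {"op": "carry_out", "data": {"series": [{"jaw":50,"travel":[0.02,0.015,0],"twist":0},{"jaw":50,"travel":[0,0,0],"twist":0}]}}

```text
time: 20.18
tool_pos: [0.6496, 0.0825, 0.033]
tool_rot: [3.141, 0.002, 0.159]
contact_force: [-2.6, -3.4, -0.1]
opening: 0.0518
```

>>> {"op": "carry_out", "data": {"series": [{"jaw":50,"travel":[0.02,0,0],"twist":0},{"jaw":50,"travel":[0,0,0],"twist":0}]}}

```text
time: 20.42
tool_pos: [0.6498, 0.0825, 0.0329]
tool_rot: [3.141, 0.005, 0.159]
contact_force: [-6.4, -4.9, 1.4]
opening: 0.0519
```

>>> {"op": "carry_out", "data": {"series": [{"jaw":50,"travel":[0.02,0,0],"twist":0},{"jaw":50,"travel":[0,0,0],"twist":0}]}}

```text
time: 20.68
tool_pos: [0.6505, 0.0826, 0.0328]
tool_rot: [3.141, 0.006, 0.159]
contact_force: [-7.6, -5.4, 2.3]
opening: 0.0519
```

>>> {"op": "carry_out", "data": {"series": [{"jaw":50,"travel":[0.02,0,0],"twist":0},{"jaw":50,"travel":[0,0,0],"twist":0}]}}

```text
time: 20.92
tool_pos: [0.6515, 0.0828, 0.0326]
tool_rot: [3.141, 0.006, 0.159]
contact_force: [-7.8, -6.1, 2.3]
opening: 0.052
```

>>> {"op": "carry_out", "data": {"series": [{"jaw":50,"travel":[-0.04,0,0],"twist":0},{"jaw":60,"travel":[0,0,0],"twist":0},{"jaw":68,"travel":[0,0,0],"twist":0},{"jaw":72,"travel":[0,0,0],"twist":0},{"jaw":72,"travel":[0,0,-0.7],"twist":0},{"jaw":72,"travel":[-0.4,0,-0.8],"twist":0},{"jaw":72,"travel":[-0.6,0,-0.6],"twist":0},{"jaw":72,"travel":[0,0,0],"twist":0}]}}

```text
time: 21.92
tool_pos: [0.5925, 0.074, 0.163]
tool_rot: [3.141, -0.006, 0.159]
contact_force: [0.2, -0.3, 0.1]
opening: 0.0658
```

```bash
python3 - <<'E'
from h import *
rep();s,im=snap("w5")
cv2.imwrite("pics/w5c.png",cv2.resize(im[60:220,210:350],(700,800),interpolation=cv2.INTER_CUBIC)[:600])
E
```

```text
t 21.93 pos [592.5  74.  163. ] rot [ 3.1408 -0.0057  0.1589] F [ 0.2 -0.3  0.1] open 65.8
```

View pics/w5c.png

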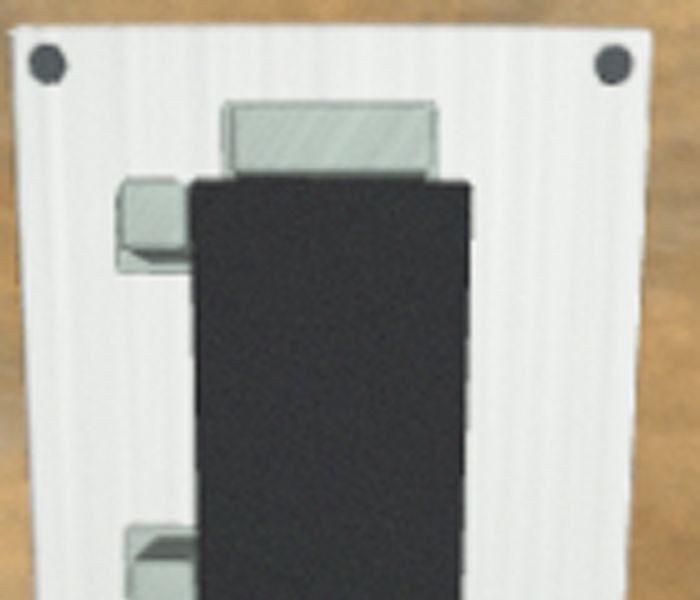

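Pad 1 lies flat over the base with its edges on the stop and posts. Next is pad 2.

>>> {"op": "carry_out", "data": {"series": [{"jaw":72,"travel":[-0.04,0.8,0],"twist":0},{"jaw":72,"travel":[-0.04,0.8,0],"twist":0},{"jaw":72,"travel":[-0.04,0.8,0],"twist":0},{"jaw":72,"travel":[-0.04,0.8,0],"twist":0},{"jaw":72,"travel":[-0.05,0.8,0],"twist":0},{"jaw":72,"travel":[-0.05,0.8,0],"twist":0},{"jaw":72,"travel":[-0.05,0.79,0],"twist":0.7},{"jaw":72,"travel":[0,0,0],"twist":0.7}]}}

```text
time: 22.98
tool_pos: [0.6268, -0.2642, 0.1564]
tool_rot: [-3.141, 0.002, 0.005]
contact_force: [0.6, 0.5, 0.4]
opening: 0.0662
```

>>> {"op": "carry_out", "data": {"series": [{"jaw":72,"travel":[0,0,0],"twist":0.67},{"jaw":72,"travel":[0,0,0.3],"twist":0},{"jaw":72,"travel":[0,0,0.4],"twist":0},{"jaw":72,"travel":[0,0,0],"twist":0}]}}

```text
time: 23.48
tool_pos: [0.6259, -0.2595, 0.1132]
tool_rot: [-3.139, 0.006, -0.058]
contact_force: [0.2, 0.3, 0.5]
opening: 0.0662
```

>>> {"op": "carry_out", "data": {"series": [{"jaw":72,"travel":[0.03,0.01,0.3],"twist":0},{"jaw":72,"travel":[0,0,0.4],"twist":0},{"jaw":72,"travel":[0,0,0.25],"twist":0},{"jaw":72,"travel":[0,0,0.15],"twist":0},{"jaw":72,"travel":[0,0,0],"twist":0}]}}

```text
time: 24.1
tool_pos: [0.6287, -0.2609, 0.0507]
tool_rot: [-3.141, 0.001, -0.058]
contact_force: [-0.4, 0.1, -1.0]
opening: 0.0665
```

>>> {"op": "carry_out", "data": {"series": [{"jaw":65,"travel":[0,0,0],"twist":0},{"jaw":58,"travel":[0,0,0],"twist":0},{"jaw":54,"travel":[0,0,0],"twist":0},{"jaw":50,"travel":[0,0,0],"twist":0},{"jaw":50,"travel":[0,0,0],"twist":0}], "squeeze": 12}}

```text
time: 24.72
tool_pos: [0.6294, -0.2605, 0.0521]
tool_rot: [-3.141, -0.001, -0.058]
contact_force: [0.4, 4.3, 5.2]
opening: 0.0521
```

>>> {"op": "carry_out", "data": {"series": [{"jaw":50,"travel":[0,0,-0.1],"twist":0},{"jaw":50,"travel":[0,0,-0.3],"twist":0},{"jaw":50,"travel":[0,0,-0.5],"twist":0},{"jaw":50,"travel":[0,0,-0.6],"twist":0},{"jaw":50,"travel":[0,0,-0.3],"twist":0},{"jaw":50,"travel":[0,0,0],"twist":0}]}}

```text
time: 25.48
tool_pos: [0.6296, -0.2618, 0.162]
tool_rot: [3.139, -0.004, -0.058]
contact_force: [0.2, -0.1, -1.9]
opening: 0.052
```

>>> {"op": "carry_out", "data": {"series": [{"jaw":50,"travel":[0,-0.3,0],"twist":0},{"jaw":50,"travel":[0,-0.6,0],"twist":0},{"jaw":50,"travel":[0,-0.8,0],"twist":0},{"jaw":50,"travel":[0,-0.8,0],"twist":0},{"jaw":50,"travel":[0,-0.8,0],"twist":0},{"jaw":50,"travel":[-0.03,-0.8,0],"twist":0},{"jaw":50,"travel":[0,-0.8,0],"twist":0},{"jaw":50,"travel":[0,-0.5,0],"twist":0}]}}

```text
time: 26.48
tool_pos: [0.6444, 0.0663, 0.1577]
tool_rot: [-3.141, 0.003, -0.056]
contact_force: [-0.2, 0.2, -1.2]
opening: 0.0519
```

>>> {"op": "carry_out", "data": {"series": [{"jaw":50,"travel":[0,-0.3,0],"twist":-0.5},{"jaw":50,"travel":[0,0,0],"twist":-0.6},{"jaw":50,"travel":[0,0,0],"twist":-0.6},{"jaw":50,"travel":[0,0,0.3],"twist":-0.37},{"jaw":50,"travel":[0,0,0.4],"twist":0},{"jaw":50,"travel":[0,0,0.2],"twist":0},{"jaw":50,"travel":[0,0,0],"twist":0}]}}

```text
time: 27.35
tool_pos: [0.6461, 0.0804, 0.104]
tool_rot: [-3.141, 0.003, 0.159]
contact_force: [-0.5, -0.6, -1.6]
opening: 0.0518
```

>>> {"op": "carry_out", "data": {"series": [{"jaw":50,"travel":[0,0.01,0.25],"twist":0},{"jaw":50,"travel":[0,0,0.2],"twist":0},{"jaw":50,"travel":[0,0,0.1],"twist":0},{"jaw":50,"travel":[0,0,0.05],"twist":0},{"jaw":50,"travel":[0,0,0],"twist":0}], "squeeze": 8}}

```text
time: 27.98
tool_pos: [0.647, 0.08, 0.0692]
tool_rot: [3.142, -0.0, 0.159]
contact_force: [-0.0, -0.1, -1.7]
opening: 0.0522
```

>>> {"op": "carry_out", "data": {"series": [{"jaw":50,"travel":[0,0,0.04],"twist":0},{"jaw":50,"travel":[0,0,0.04],"twist":0},{"jaw":50,"travel":[0,0,0],"twist":0}]}}

```text
time: 28.35
tool_pos: [0.6468, 0.08, 0.0642]
tool_rot: [3.142, 0.0, 0.159]
contact_force: [0.5, -0.0, -1.7]
opening: 0.0518
```

>>> {"op": "carry_out", "data": {"series": [{"jaw":50,"travel":[0,0,0.04],"twist":0},{"jaw":50,"travel":[0,0,0.04],"twist":0},{"jaw":50,"travel":[0,0,0],"twist":0}]}}

```text
time: 28.72
tool_pos: [0.6477, 0.08, 0.0601]
tool_rot: [3.141, -0.002, 0.159]
contact_force: [0.9, 0.7, 1.2]
opening: 0.0522
```

>>> {"op": "carry_out", "data": {"series": [{"jaw":50,"travel":[0,0,0.04],"twist":0},{"jaw":50,"travel":[0,0,0.02],"twist":0},{"jaw":50,"travel":[0,0,0],"twist":0}]}}

```text
time: 29.1
tool_pos: [0.6462, 0.0799, 0.0554]
tool_rot: [-3.142, 0.002, 0.159]
contact_force: [-1.2, -0.1, 0.0]
opening: 0.0522
```

>>> {"op": "carry_out", "data": {"series": [{"jaw":50,"travel":[0,0,0.04],"twist":0},{"jaw":50,"travel":[0,0,0.04],"twist":0},{"jaw":50,"travel":[0,0,0],"twist":0}]}}

```text
time: 29.48
tool_pos: [0.6468, 0.0799, 0.0509]
tool_rot: [3.142, 0.001, 0.159]
contact_force: [-0.7, -0.0, -1.4]
opening: 0.0515
```

>>> {"op": "carry_out", "data": {"series": [{"jaw":50,"travel":[0,0,0.04],"twist":0},{"jaw":50,"travel":[0,0,0],"twist":0}]}}

```text
time: 29.72
tool_pos: [0.6469, 0.0799, 0.0486]
tool_rot: [3.141, 0.0, 0.159]
contact_force: [0.5, -0.2, 0.2]
opening: 0.0518
```

>>> {"op": "carry_out", "data": {"series": [{"jaw":50,"travel":[0,0,0.02],"twist":0},{"jaw":50,"travel":[0,0,0],"twist":0}]}}

```text
time: 29.98
tool_pos: [0.647, 0.0799, 0.0475]
tool_rot: [3.141, -0.0, 0.159]
contact_force: [1.0, 1.2, -0.2]
opening: 0.0519
```

>>> {"op": "carry_out", "data": {"series": [{"jaw":50,"travel":[0,0,0.02],"twist":0},{"jaw":50,"travel":[0,0,0],"twist":0}]}}

```text
time: 30.22
tool_pos: [0.6469, 0.08, 0.0463]
tool_rot: [3.142, 0.0, 0.159]
contact_force: [0.9, -0.1, 0.5]
opening: 0.0518
```

>>> {"op": "carry_out", "data": {"series": [{"jaw":50,"travel":[0,0,0.02],"twist":0},{"jaw":50,"travel":[0,0,0],"twist":0}]}}

```text
time: 30.48
tool_pos: [0.6469, 0.0799, 0.0451]
tool_rot: [3.141, 0.0, 0.159]
contact_force: [1.0, 0.6, -0.1]
opening: 0.0521
```

>>> {"op": "carry_out", "data": {"series": [{"jaw":50,"travel":[0,0,0.01],"twist":0},{"jaw":50,"travel":[0,0,0],"twist":0}]}}

```text
time: 30.72
tool_pos: [0.647, 0.08, 0.0446]
tool_rot: [3.142, -0.0, 0.159]
contact_force: [1.5, -0.3, 0.5]
opening: 0.0521
```

>>> {"op": "carry_out", "data": {"series": [{"jaw":50,"travel":[0,0,0.01],"twist":0},{"jaw":50,"travel":[0,0,0],"twist":0}]}}

```text
time: 30.98
tool_pos: [0.6469, 0.08, 0.044]
tool_rot: [3.141, 0.0, 0.159]
contact_force: [0.8, -0.0, -0.2]
opening: 0.0519
```

>>> {"op": "carry_out", "data": {"series": [{"jaw":50,"travel":[0,0,0.01],"twist":0},{"jaw":50,"travel":[0,0,0],"twist":0}]}}

```text
time: 31.22
tool_pos: [0.6469, 0.08, 0.0434]
tool_rot: [3.141, -0.0, 0.159]
contact_force: [2.2, -0.2, 0.1]
opening: 0.052
```

>>> {"op": "carry_out", "data": {"series": [{"jaw":50,"travel":[0,0,0.01],"twist":0},{"jaw":50,"travel":[0,0,0],"twist":0}]}}

```text
time: 31.48
tool_pos: [0.6469, 0.08, 0.0427]
tool_rot: [3.142, 0.0, 0.159]
contact_force: [2.1, -0.2, -1.1]
opening: 0.052
```

```bash
python3 - <<'E'
from h import *
s=rep()
i=robot.read_camera("side")[165:220,225:315]; j=robot.read_camera("scene")[220:270,220:290]
cv2.imwrite("pics/sc4.png",np.hstack([cv2.resize(i,(460,300),interpolation=2),cv2.resize(j,(340,300),interpolation=2)]))
E
```

```text
t 31.48 pos [646.9  80.   42.7] rot [3.1415 0.     0.1587] F [ 2.1 -0.2 -1.1] open 52.0
```

View pics/sc4.png

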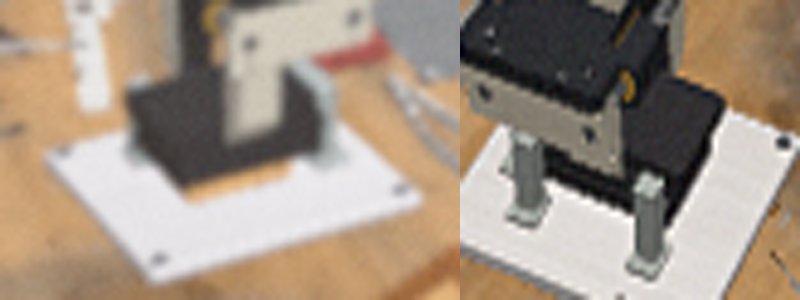

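>>> {"op": "carry_out", "data": {"series": [{"jaw":50,"travel":[0,0,0.01],"twist":0},{"jaw":50,"travel":[0,0,0],"twist":0}], "squeeze": 4}}

```text
time: 31.82
tool_pos: [0.6468, 0.08, 0.0422]
tool_rot: [3.142, 0.0, 0.159]
contact_force: [-0.5, 0.5, 2.7]
opening: 0.052
```

>>> {"op": "carry_out", "data": {"series": [{"jaw":50,"travel":[0,0,0.008],"twist":0},{"jaw":50,"travel":[0,0,0],"twist":0}]}}

```text
time: 32.08
tool_pos: [0.6468, 0.08, 0.0422]
tool_rot: [3.142, 0.0, 0.159]
contact_force: [-1.0, -0.6, 5.1]
opening: 0.0521
```

>>> {"op": "carry_out", "data": {"series": [{"jaw":50,"travel":[0,0,-0.01],"twist":0},{"jaw":50,"travel":[0,0,0],"twist":0},{"jaw":60,"travel":[0,0,0],"twist":0},{"jaw":60,"travel":[0,0,-0.04],"twist":0},{"jaw":60,"travel":[0,0,0],"twist":0}], "squeeze": 3}}

```text
time: 32.7
tool_pos: [0.647, 0.0801, 0.0447]
tool_rot: [-3.142, -0.0, 0.159]
contact_force: [0.3, 0.1, -0.5]
opening: 0.0549
```

>>> {"op": "carry_out", "data": {"series": [{"jaw":54,"travel":[0,0,0],"twist":0},{"jaw":50,"travel":[0,0,0],"twist":0},{"jaw":50,"travel":[0,0,0],"twist":0},{"jaw":50,"travel":[0.02,-0.02,0],"twist":0},{"jaw":50,"travel":[0.02,0,0],"twist":0},{"jaw":50,"travel":[0,0,0],"twist":0}], "squeeze": 6}}

```text
time: 33.45
tool_pos: [0.6492, 0.0817, 0.0446]
tool_rot: [-3.142, 0.0, 0.159]
contact_force: [-0.1, -0.2, -1.4]
opening: 0.0519
```

>>> {"op": "carry_out", "data": {"series": [{"jaw":50,"travel":[0,-0.02,0],"twist":0},{"jaw":50,"travel":[0,0,0],"twist":0}]}}

```text
time: 33.7
tool_pos: [0.649, 0.0824, 0.0446]
tool_rot: [3.141, -0.0, 0.159]
contact_force: [0.8, -1.2, -1.8]
opening: 0.052
```

>>> {"op": "carry_out", "data": {"series": [{"jaw":50,"travel":[0,-0.02,0],"twist":0},{"jaw":50,"travel":[0,0,0],"twist":0}]}}

```text
time: 33.95
tool_pos: [0.649, 0.0824, 0.0447]
tool_rot: [3.139, 0.0, 0.159]
contact_force: [0.7, -7.1, -1.1]
opening: 0.0518
```

Home on the posts. Now towards the stop.

>>> {"op": "carry_out", "data": {"series": [{"jaw":50,"travel":[0.02,0.015,0],"twist":0},{"jaw":50,"travel":[0,0,0],"twist":0}]}}

```text
time: 34.2
tool_pos: [0.6496, 0.0825, 0.0446]
tool_rot: [3.141, 0.001, 0.159]
contact_force: [-2.5, -6.2, -0.4]
opening: 0.0519
```

>>> {"op": "carry_out", "data": {"series": [{"jaw":50,"travel":[0.02,0,0],"twist":0},{"jaw":50,"travel":[0,0,0],"twist":0}]}}

```text
time: 34.45
tool_pos: [0.6504, 0.0826, 0.0446]
tool_rot: [3.141, 0.002, 0.159]
contact_force: [-4.7, -5.1, 0.5]
opening: 0.0519
```

>>> {"op": "carry_out", "data": {"series": [{"jaw":50,"travel":[0.02,0,0],"twist":0},{"jaw":50,"travel":[0,0,0],"twist":0}]}}

```text
time: 34.7
tool_pos: [0.6516, 0.0828, 0.0446]
tool_rot: [3.141, 0.002, 0.159]
contact_force: [-4.3, -5.4, 0.1]
opening: 0.0517
```

>>> {"op": "carry_out", "data": {"series": [{"jaw":50,"travel":[0.02,0,0],"twist":0},{"jaw":50,"travel":[0,0,0],"twist":0}]}}

```text
time: 34.95
tool_pos: [0.6528, 0.083, 0.0446]
tool_rot: [3.141, 0.002, 0.159]
contact_force: [-3.0, -5.6, 0.1]
opening: 0.0522
```

>>> {"op": "carry_out", "data": {"series": [{"jaw":50,"travel":[0.02,0,0],"twist":0},{"jaw":50,"travel":[0,0,0],"twist":0}]}}

```text
time: 35.2
tool_pos: [0.6534, 0.0831, 0.0445]
tool_rot: [3.141, 0.004, 0.159]
contact_force: [-5.3, -5.8, 1.7]
opening: 0.0519
```

>>> {"op": "carry_out", "data": {"series": [{"jaw":50,"travel":[0.02,0,0],"twist":0},{"jaw":50,"travel":[0,0,0],"twist":0}]}}

```text
time: 35.45
tool_pos: [0.654, 0.0832, 0.0444]
tool_rot: [3.141, 0.005, 0.159]
contact_force: [-6.9, -6.7, 2.0]
opening: 0.052
```

>>> {"op": "carry_out", "data": {"series": [{"jaw":50,"travel":[-0.04,0,0],"twist":0},{"jaw":60,"travel":[0,0,0],"twist":0},{"jaw":68,"travel":[0,0,0],"twist":0},{"jaw":72,"travel":[0,0,0],"twist":0},{"jaw":72,"travel":[0,0,-0.5],"twist":0},{"jaw":72,"travel":[-0.5,0,-0.6],"twist":0},{"jaw":40,"travel":[-0.7,0,-0.6],"twist":0},{"jaw":0,"travel":[0,0,0],"twist":0}]}}

```text
time: 36.45
tool_pos: [0.5822, 0.0726, 0.1502]
tool_rot: [3.141, -0.005, 0.159]
contact_force: [-0.3, -0.5, 0.4]
opening: 0.051
```

```bash
python3 - <<'E'
from h import *
rep();s,im=snap("w6")
cv2.imwrite("pics/w6c.png",cv2.resize(im[70:230,210:350],(700,800),interpolation=cv2.INTER_CUBIC)[:600])
E
```

```text
t 36.45 pos [582.2  72.6 150.2] rot [ 3.1409 -0.0048  0.1589] F [-0.3 -0.5  0.4] open 51.0
```

View pics/w6c.png

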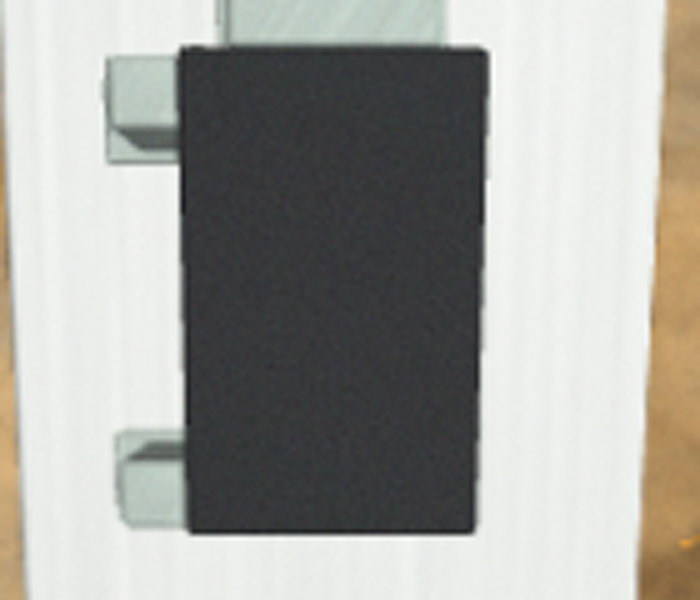

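>>> {"op": "carry_out", "data": {"series": [{"jaw":0,"travel":[0,0,0.5],"twist":0},{"jaw":0,"travel":[0,0,0.6],"twist":0},{"jaw":0,"travel":[0,0,0.5],"twist":0},{"jaw":0,"travel":[0,0,0.35],"twist":0},{"jaw":0,"travel":[0.1,0,0.14],"twist":0},{"jaw":0,"travel":[0.1,0,0],"twist":0},{"jaw":0,"travel":[0.04,0,0],"twist":0},{"jaw":0,"travel":[0,0,0],"twist":0}]}}

```text
time: 37.5
tool_pos: [0.5975, 0.0747, 0.0221]
tool_rot: [3.141, -0.002, 0.159]
contact_force: [0.2, -0.5, -0.1]
opening: 0.0005
```

>>> {"op": "carry_out", "data": {"series": [{"jaw":0,"travel":[0.02,0,0],"twist":0},{"jaw":0,"travel":[0,0,0],"twist":0}]}}

```text
time: 37.75
tool_pos: [0.5981, 0.0748, 0.0217]
tool_rot: [3.141, -0.001, 0.159]
contact_force: [-0.2, -0.0, -1.1]
opening: 0.0005
```

>>> {"op": "carry_out", "data": {"series": [{"jaw":0,"travel":[0.02,0,0],"twist":0},{"jaw":0,"travel":[0,0,0],"twist":0}]}}

```text
time: 38.0
tool_pos: [0.5992, 0.075, 0.0214]
tool_rot: [3.141, -0.0, 0.159]
contact_force: [0.3, 0.1, 0.2]
opening: 0.0006
```

>>> {"op": "carry_out", "data": {"series": [{"jaw":0,"travel":[0.02,0,0],"twist":0},{"jaw":0,"travel":[0,0,0],"twist":0}]}}

```text
time: 38.25
tool_pos: [0.6004, 0.0752, 0.0213]
tool_rot: [3.141, -0.0, 0.159]
contact_force: [-0.0, 0.2, -0.0]
opening: 0.0006
```

>>> {"op": "carry_out", "data": {"series": [{"jaw":0,"travel":[0.02,0,0],"twist":0},{"jaw":0,"travel":[0,0,0],"twist":0}]}}

```text
time: 38.5
tool_pos: [0.6005, 0.0753, 0.0212]
tool_rot: [-3.142, 0.002, 0.159]
contact_force: [-4.5, -1.1, 3.6]
opening: 0.0006
```

>>> {"op": "carry_out", "data": {"series": [{"jaw":0,"travel":[0.02,0,0],"twist":0},{"jaw":0,"travel":[0,0,0],"twist":0}]}}

```text
time: 38.75
tool_pos: [0.6006, 0.0753, 0.0212]
tool_rot: [-3.141, 0.005, 0.159]
contact_force: [-9.1, -1.8, 6.1]
opening: 0.0004
```

>>> {"op": "carry_out", "data": {"series": [{"jaw":0,"travel":[0.015,0,0],"twist":0},{"jaw":0,"travel":[0,0,0],"twist":0}]}}

```text
time: 39.0
tool_pos: [0.6006, 0.0753, 0.0212]
tool_rot: [-3.141, 0.007, 0.159]
contact_force: [-10.7, -2.3, 8.8]
opening: 0.0004
```

>>> {"op": "carry_out", "data": {"series": [{"jaw":0,"travel":[-0.15,0,0],"twist":0},{"jaw":0,"travel":[-0.1,0,-0.6],"twist":0},{"jaw":0,"travel":[0,0.4,-0.6],"twist":0},{"jaw":0,"travel":[0.4,0.5,0],"twist":0},{"jaw":0,"travel":[0.5,0.1,0],"twist":0},{"jaw":0,"travel":[0.2,0,0],"twist":0},{"jaw":0,"travel":[0,0,0],"twist":0}]}}

```text
time: 39.88
tool_pos: [0.6641, 0.0246, 0.0929]
tool_rot: [3.141, -0.001, 0.159]
contact_force: [0.5, 0.7, -0.3]
opening: 0.0004
```

>>> {"op": "carry_out", "data": {"series": [{"jaw":0,"travel":[0,0,0.4],"twist":0},{"jaw":0,"travel":[-0.04,0,0.4],"twist":0},{"jaw":0,"travel":[0,0,0.25],"twist":0},{"jaw":0,"travel":[0,-0.06,0.12],"twist":0},{"jaw":0,"travel":[0,-0.06,0],"twist":0},{"jaw":0,"travel":[0,-0.04,0],"twist":0},{"jaw":0,"travel":[0,0,0],"twist":0}]}}

```text
time: 40.75
tool_pos: [0.66, 0.034, 0.024]
tool_rot: [3.141, -0.001, 0.159]
contact_force: [0.4, 1.0, -1.0]
opening: 0.0008
```

>>> {"op": "carry_out", "data": {"series": [{"jaw":0,"travel":[0,-0.02,0],"twist":0},{"jaw":0,"travel":[0,0,0],"twist":0}]}}

```text
time: 41.0
tool_pos: [0.6594, 0.0349, 0.0233]
tool_rot: [3.141, -0.0, 0.159]
contact_force: [-0.6, -0.1, -0.9]
opening: 0.0005
```

>>> {"op": "carry_out", "data": {"series": [{"jaw":0,"travel":[0,-0.02,0],"twist":0},{"jaw":0,"travel":[0,0,0],"twist":0}]}}

```text
time: 41.25
tool_pos: [0.6591, 0.0361, 0.0231]
tool_rot: [3.142, 0.0, 0.159]
contact_force: [-0.5, 0.0, -0.2]
opening: 0.0008
```

>>> {"op": "carry_out", "data": {"series": [{"jaw":0,"travel":[0,-0.02,0],"twist":0},{"jaw":0,"travel":[0,0,0],"twist":0}]}}

```text
time: 41.5
tool_pos: [0.6589, 0.0373, 0.0231]
tool_rot: [3.142, -0.0, 0.159]
contact_force: [0.5, -1.0, 0.7]
opening: 0.0003
```

>>> {"op": "carry_out", "data": {"series": [{"jaw":0,"travel":[0,-0.02,0],"twist":0},{"jaw":0,"travel":[0,0,0],"twist":0}]}}

```text
time: 41.75
tool_pos: [0.6588, 0.0385, 0.0231]
tool_rot: [3.141, -0.0, 0.159]
contact_force: [-0.2, 0.2, -0.2]
opening: 0.0007
```

>>> {"op": "carry_out", "data": {"series": [{"jaw":0,"travel":[0,-0.02,0],"twist":0},{"jaw":0,"travel":[0,0,0],"twist":0}]}}

```text
time: 42.0
tool_pos: [0.6587, 0.0393, 0.0231]
tool_rot: [3.141, -0.0, 0.159]
contact_force: [0.3, -1.8, -0.4]
opening: 0.0001
```

>>> {"op": "carry_out", "data": {"series": [{"jaw":0,"travel":[0,-0.015,0],"twist":0},{"jaw":0,"travel":[0,0,0],"twist":0}]}}

```text
time: 42.25
tool_pos: [0.6586, 0.0394, 0.0232]
tool_rot: [3.14, -0.0, 0.159]
contact_force: [0.6, -5.6, -1.0]
opening: 0.001
```

>>> {"op": "carry_out", "data": {"series": [{"jaw":0,"travel":[0,-0.015,0],"twist":0},{"jaw":0,"travel":[0,0,0],"twist":0},{"jaw":0,"travel":[0,0.03,0],"twist":0},{"jaw":0,"travel":[0,0.15,0],"twist":0},{"jaw":0,"travel":[0,0.2,-0.5],"twist":0},{"jaw":0,"travel":[-0.5,0,-0.8],"twist":0},{"jaw":0,"travel":[-0.6,-0.6,-0.8],"twist":0},{"jaw":0,"travel":[0,-0.4,0],"twist":0}]}}

```text
time: 43.25
tool_pos: [0.5919, 0.0649, 0.1484]
tool_rot: [3.141, -0.006, 0.158]
contact_force: [-0.1, 0.4, -1.2]
opening: 0.0004
```

>>> {"op": "carry_out", "data": {"series": [{"jaw":60,"travel":[0,0,0],"twist":0},{"jaw":100,"travel":[0,0,0],"twist":0},{"jaw":100,"travel":[0,0,0],"twist":0}]}}

```text
time: 43.62
tool_pos: [0.5917, 0.0637, 0.1432]
tool_rot: [-3.142, 0.001, 0.158]
contact_force: [0.3, -0.2, -0.3]
opening: 0.026
```

```bash
python3 - <<'E'
from h import *
rep();s,im=snap("w7")
i=robot.read_camera("side")[160:220,220:300]; j=robot.read_camera("scene")[215:275,215:295]
a=cv2.resize(im[60:220,200:360],(500,500),interpolation=cv2.INTER_CUBIC)
b=np.vstack([cv2.resize(i,(300,250),interpolation=2),cv2.resize(j,(300,250),interpolation=2)])
cv2.imwrite("pics/fin.png",np.hstack([a,b]))
E
```

```text
t 43.62 pos [591.7  63.7 143.2] rot [-3.1416e+00  1.2000e-03  1.5790e-01] F [ 0.3 -0.2 -0.3] open 26.0
```

View pics/fin.png

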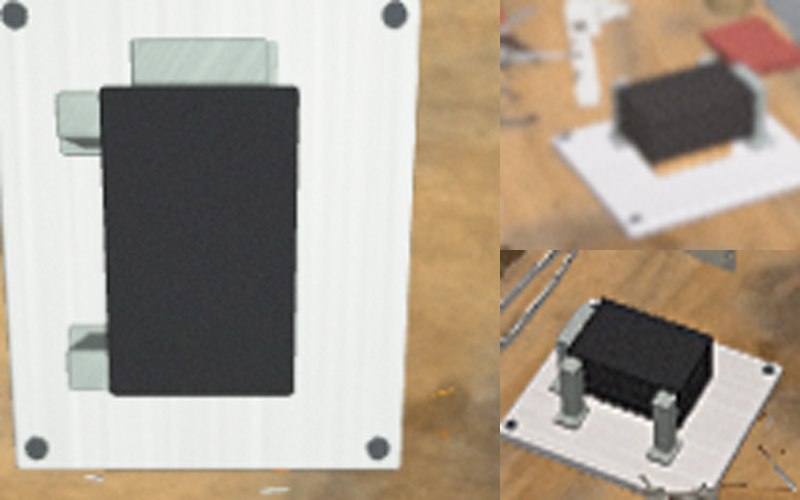

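The three views show one square, flush block of three pads against the stop and both posts, and the gripper is clear. Handing in.

```bash
python3 -c "
from cell import robot
print(robot.hand_in())"
```

```text
the job is handed in; nothing more can be done
None
```

All three pads are piled flat on the stand, squared against the two posts and the end stop. I handed the job in at about 44 s of the 72 s allowed.

**What I did:**
- I slid the base pad home first.
- The tool could not be tilted, so I gripped each rack pad across its width with the tool upright. I turned it flat in a light grip by lowering its low end onto the pile, then slid it home.
- I finished with a gentle push on all three pads together, once from the open end and once from the open side.

**Last checks:**
- **Contact:** both final pushes stopped hard at once. The end push read about 11 N. The side push read 5.6 N, plus one small further step I did not read.
- **Forces:** the contact forces reported stayed at about 14 N or less, well under the limits.
- **Views:** the wrist, side and scene pictures all show one flush, square block touching the posts and stop, with the gripper clear.

**What was off:**
- The pictures cannot show gaps smaller than about half a millimetre.
- The camera fits put the rack pads about 103 mm apart, not 100.
- I gripped the second rack pad about 5 mm higher than planned, which had no visible effect.
- I did not measure the other bench items again; I never deliberately went near them.

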